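Close the dust covers of a desk power bar in one stroke

ROBOT

A 7-joint arm with a two-finger parallel gripper is mounted at the origin on the work surface. World frame = base frame: x ahead of the robot, y to its left, z up, the work surface at z = 0. Lengths are in mm, angles in rad, forces in N, time in s.
With the tool pointing down it reaches from about 400 to 875 mm from the base axis. Payload 4.4 kg.
Tool frame: the origin (TCP) lies between the finger pads, 19 mm behind the fingertips; this is the grasp point; z points along the fingers, y is the line along which they close (so a half turn about z gives the same grasp; the last joint's range is limited). The gripper opens to 85 mm and grips with 20 to 120 N. Pads are 22 mm wide; open, the fingers measure 114 mm over their backs; the gripper's body (76 mm by 85 mm) begins 54 mm behind the grasp point. The pads swing forward as they close: fully open they stand 13 mm farther back than shut.
Start: joints at [1.176, 0.628, 0.038, 1.517, -0.027, 0.996, -0.02], TCP at [209.917, -615.185, 250.013] pointing down, gripper open.
Joint ranges: [-3.06, 3.06], [-0.37, 2.12], [-1.25, 1.32], [0.18, 2.47], [-1.1, 4.24], [0.23, 1.98], [-2.94, 2.94]. Speed limits (rad/s): [2.57, 2.57, 3.14, 3.14, 3.14, 3.14, 3.14].

INTERFACE

Orientations are given as [roll, pitch, yaw] about the fixed x, y, z axes, in that order (R = Rz(yaw) Ry(pitch) Rx(roll)).
In Python, from cell import sensors, get_image, ctrl gives the robot as it stands.
- The arm moves only by the tool send_rows, never from a script. Its argument "series" is a list of rows, each a list of 3 entries, a list of its own where there are three numbers: the finger opening in mm, from 0 to 85.4, then the shift along the world's x, y, z in units of 60 mm (1.0 is 60 mm), then the turn, a rotation vector about the world's x, y, z in units of 5 degrees (1.0 is 5 degrees). A call has 1 to 8 rows; each row shifts and turns the commanded pose from where the row before left it; what a row does not reach is not made up. A row lasts 1/8 s, in which the tool goes at most 62.5 mm and 10.7 degrees, less where a joint would pass 70% of its speed; a pose out of reach is approached as far as the arm can. A call is refused whole if a number of a shift passes 1 or a number of a turn 1, either way. A call with a gripper value outside its range is refused whole. The fingers move at their own pace and stop on an object; the grip force is fixed at half the most. Time passes only in rows, so rows that do not move let the fingers close. It gives the time, the measured TCP pose, the force, the opening and the grip force at its end, in the units of the state.
- sensors.read_state(): the state, without advancing time (a new reading comes with each control period).
- get_image(name): name is "scene" or "side" or "wrist"; returns a dict with "img" (420x560x3 uint8, red, green, blue), "depth" (420x560 float32, mm along the optical axis (not along the pixel's ray), 0 where there is no reading), "vfov" (degrees; the focal length in pixels is half the picture's height over the tangent of half this angle, whatever the lens; pixels are square), "cx", "cy" (the principal point, pixels), "world_to_cam" (4x4, takes a point from world to camera coordinates). Camera axes: x right, y down, z forward; pixel columns grow to the right and rows downward; lengths in mm; the calibration is good to about 2 mm. A picture is of the moment at which its call begins.
- ctrl.finish_job(): hands the job in; it is judged then, once.
The state is a dict: "clock": time; "qpos": joint angles; "qd": joint speeds; "tau": joint torques, N m; "eef_pos": TCP position; "tool_rot": TCP orientation; "force": force on the tool from outside, world axes, zero at the start; "torque": the same for the moment, N m; "width": finger opening in mm; "gripper_force": force on a finger pad.
Only numpy, scipy, OpenCV 4.12 (cv2) and the standard library are available. Lean on these libraries where they do the work, as an engineer would, in place of code of your own. Each camera call takes 0.05 s, during which the arm holds its last target. There are 200 camera calls.

TASK

The four dust covers of the power bar on the desk stand ajar. With the gripper shut, begin at the bar's long bare end with the rubber pad and run the fingertips gently along its top towards the other end in one pass, without raising the hand between covers, so that each cover in turn is pressed fully shut. Grip nothing, do not shift or lift the bar, leave the stapler, mug and glue stick alone, and finish with the hand clear of everything.

Things in the scene. Friction and masses are not known exactly. Their poses are not given: they have to be found in the camera images.
- bar: Grey power bar lying loose on the desk (0.7 to 1.1 kg, rubber foot), 280 mm long, 60 wide. Origin: centre of its underside. Its x axis runs along it from the long bare end (55 mm, x -140 to -85 mm, under a plain dark rubber pad whose top is 42 mm above the desk) past the four covers to the short bare end (28 mm, x 112 to 140 mm, top 38 mm up, as are the side walls); z is up. Any yaw.
- bare_end (a point): Middle of the long bare end, on the top of its soft rubber pad, which gives about 1 mm per 3 N, 4 mm at most (bar x = -115 mm, 42 mm above the desk). Begin here: a shut gripper can rest on it without touching cover 1.
- last_lip (a point): Point fixed on the bar where the free lip of cover 4 comes when shut (bar x = 110 mm, 42 mm above the desk): the end of the pass. The straight line from bare_end to it runs along the middle of all the covers; fingertips riding it 0 to 2 mm above that height press each cover shut.
- cover1 (a joint): White dust cover next to the long bare end: flap 45 mm long, 46 wide, 3 thick, hinged at its edge nearest that end (hinge at bar x = -85 mm, 3 mm below the pad's top), so it rises like a ramp away from it. Value: opening in rad, 0 = shut, free lip level with that top; it gives 2 mm below (-0.05). Starts at 0.3 to 0.7. Friction hinge (0.004 N m), no spring: it stays where left.
- cover2 (a joint): The next cover, same as cover1, hinge line at bar x = -35 mm.
- cover3 (a joint): The next cover, same as cover1, hinge line at bar x = 15 mm.
- cover4 (a joint): The last cover, same as cover1, hinge line at bar x = 65 mm, its free lip at 110 mm when shut.
- stapler: Black stapler lying upright, 125 x 36 x 52 mm, beside the bar; a bystander. Origin: centre of its underside.
- mug: White mug, 76 mm across and 85 mm tall, beside the bar; a bystander. Origin: centre of its underside.
- glue: White glue stick standing on end, 30 mm across and 82 mm tall, beside the bar; a bystander. Origin: centre of its underside.

How it is judged:
By the outcome, as a careful person would: the job done as asked, in the order asked, and still so for the second after the job is handed in, with the robot touching nothing.
It also fails if it takes over 42 s, if anything falls off the work surface, if the arm or the gripper's body presses on something with over 40 N, if the wrist force passes 120 N, or if a joint passes its speed limit or range.

## Working session

There is one attempt and no reset: what is moved stays moved. The work goes in short steps, Python scripts to look and compute and a tool call to move; the robot and the scene stay as the last step left them, time stands still between calls to the robot, and variables do not carry over. Pictures are saved under pics/ and viewed, at most 10 in all, crops included, and the job is handed in when it is done.

Besides the shell and the picture viewer there is one more tool, called after "Call:" as name([rows], argument=value, ...), one row to a line, values as JSON. send_rows: Moves the arm, as the interface text tells. Its arguments: {"type":"object","properties":{"series":{"type":"array"}},"required":["series"]}

```bash
mkdir -p pics; cat > h.py <<'E'
import numpy as np, cv2
from cell import sensors, get_image, ctrl
def cloud(d):
    h,w=d["depth"].shape; f=h/2/np.tan(np.radians(d["vfov"])/2)
    v,u=np.mgrid[:h,:w]; z=d["depth"]
    p=np.stack([(u-d["cx"])*z/f,(v-d["cy"])*z/f,z,np.ones_like(z)],-1)
    return (p@np.linalg.inv(d["world_to_cam"]).T)[...,:3]
def save(d,n): cv2.imwrite(f"pics/{n}.png",d["img"][...,::-1])
E
python3 - <<'E'
from h import *
s=sensors.read_state(); print(s)
for n in("scene","side"):
    d=get_image(n); save(d,n); np.savez(n,**d)
    print(n,d["vfov"],d["cx"],d["cy"],np.linalg.inv(d["world_to_cam"])[:3,3])
E
```

```text
{'clock': 0.0, 'qpos': array([ 1.17619672,  0.62933782,  0.0384173 ,  1.51838599, -0.0269921 ,
        0.99631604, -0.01999854]), 'qd': array([-1.59826484e-03, -6.53585189e-04, -7.57176441e-04, -2.71017909e-04,
        8.42106197e-04,  6.04625853e-04, -7.02349769e-06]), 'tau': array([ 1.44542469e-04, -5.63414204e+01,  1.22631546e+00, -1.93444848e+01,
        1.09642575e-02,  1.05832180e-02,  2.81788527e-05]), 'eef_pos': array([ 209.73298473, -614.59421583,  249.0882559 ]), 'tool_rot': array([-3.13966281e+00,  1.77174439e-05,  3.28824922e-01]), 'force': array([ 0.12545861, -0.16399697, -0.55739686]), 'torque': array([-0.01848319,  0.0179873 , -0.00404152]), 'gripper_force': 0.0, 'width': 85.29541542462796}
scene 50.16371825812906 284.1476635086682 204.57472517876357 [1007.58480446 -104.61768823  724.07003667]
side 53.27311646242726 281.16621002486977 205.55841652491054 [ 451.53608943 -417.53711619  604.2836451 ]
```

View pics/scene.png

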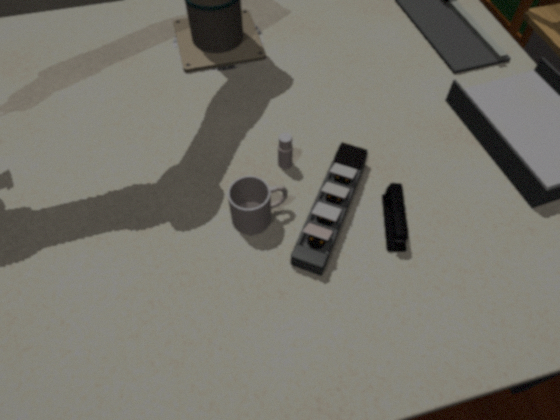

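View pics/side.png

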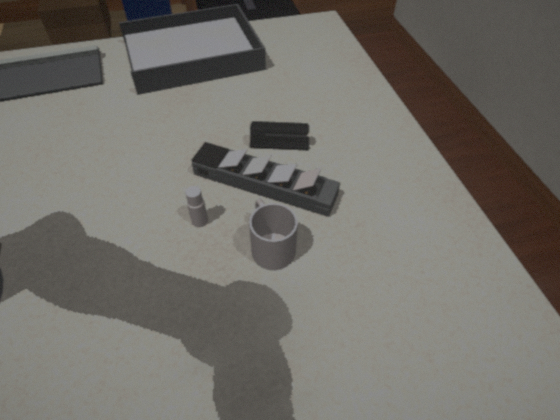

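The scene view shows the bar's dark pad end at about (352,153) and its short end at about (310,262). The mug is at (250,205), the glue at (285,152) and the stapler at (396,218). The side view shows the pad at (210,156) and the short end at (325,200). Next I'll fit the bar from both depth clouds.

```bash
cat > fit.py <<'E'
from h import *
polys={"scene":[(335,135),(378,145),(374,180),(325,282),(283,270),(300,230)],"side":[(188,160),(205,138),(345,180),(338,218),(300,208),(190,172)]}
for n,poly in polys.items():
    d=dict(np.load(n+".npz")); P=cloud(d)
    m=np.zeros(d["depth"].shape,np.uint8); cv2.fillPoly(m,[np.array(poly)],1)
    q=P[(m>0)&(d["depth"]>0)]; desk=q[q[:,2]<8]
    t=q[(q[:,2]>30)&(q[:,2]<80)]
    a=t[(t[:,2]<46)]
    c,sz,ang=cv2.minAreaRect(a[:,:2].astype(np.float32))
    print(n,len(t),"desk z",np.median(desk[:,2]) if len(desk) else None,"rect",c,sz,ang)
    box=cv2.boxPoints((c,sz,ang)); print(box.round())
    e=box[1]-box[0] if np.linalg.norm(box[1]-box[0])>np.linalg.norm(box[2]-box[1]) else box[2]-box[1]
    e/=np.linalg.norm(e)
    px=P[153,352] if n=="scene" else P[156,210]
    print("pad px",px)
    if e@(px[:2]-np.array(c))>0:e=-e
    print("yaw",np.arctan2(e[1],e[0]))
    l=np.array([-e[1],e[0]]); x=(t[:,:2]-c)@e; y=(t[:,:2]-c)@l
    for b in range(-145,146,10):
        k=(abs(x-b)<5)&(abs(y)<18)
        if k.sum(): print(b,k.sum(),np.percentile(t[k,2],[10,50,90]).round(1))
E
python3 fit.py
```

```text
scene 3176 desk z 0.22314458666602377 rect (572.6077880859375, 113.72924041748047) (60.356597900390625, 283.76409912109375) 52.85957336425781
[[441. 175.]
 [667.   4.]
 [704.  52.]
 [478. 223.]]
pad px [479.26129494 185.99063874  41.43640147]
yaw -0.6482228
-135 62 [40.8 42.1 43.3]
-125 68 [40.7 42.  44. ]
-115 67 [40.8 42.4 43.5]
-105 68 [40.8 42.  43.4]
-95 73 [40.9 42.4 43.8]
-85 77 [38.4 41.2 42.9]
-75 41 [42.2 45.1 46.6]
-65 45 [47.8 49.6 52.2]
-55 46 [52.7 55.3 57.2]
-45 49 [56.7 58.5 60.2]
-35 59 [37.6 39.5 41.8]
-25 48 [43.3 44.9 47. ]
-15 46 [48.2 50.7 53.1]
-5 52 [54.7 57.  59.3]
5 45 [59.8 60.8 62.4]
15 74 [37.6 39.7 41.2]
25 58 [41.9 44.3 46.4]
35 67 [47.2 49.4 51.6]
45 61 [52.5 54.3 56.2]
55 66 [56.3 58.  59.7]
65 69 [37.3 39.6 41.9]
75 56 [44.  47.1 50.2]
85 54 [51.9 55.2 57.6]
95 63 [59.2 63.  65.6]
105 29 [64.8 66.1 67.7]
115 67 [36.2 38.1 39.5]
125 113 [36.9 38.3 39.8]
135 128 [34.4 37.6 39.5]
145 23 [31.2 35.2 38.7]
side 3268 desk z 0.10467632224242607 rect (571.3482055664062, 114.03030395507812) (63.760040283203125, 280.0996398925781) 52.737205505371094
[[441. 173.]
 [664.   4.]
 [702.  55.]
 [479. 224.]]
pad px [479.96944074 176.31933093  41.19919267]
yaw -0.6503584
-135 62 [40.6 41.8 42.9]
-125 64 [40.6 41.5 42.7]
-115 68 [40.5 41.8 42.9]
-105 72 [40.2 41.7 43. ]
-95 67 [40.6 41.8 43.2]
-85 71 [37.3 40.8 42.7]
-75 51 [42.4 44.3 46.3]
-65 53 [46.9 49.4 51.6]
-55 52 [52.5 54.6 56.8]
-45 43 [56.9 58.3 59.2]
-35 60 [37.1 39.4 41.3]
-25 55 [42.4 44.8 47.2]
-15 55 [48.2 50.8 52.7]
-5 58 [53.9 56.5 58.7]
5 38 [59.3 60.3 61.6]
15 68 [37.  38.9 40.9]
25 62 [41.3 43.8 45.9]
35 63 [46.6 48.9 50.6]
45 67 [52.  53.8 55.5]
55 48 [55.8 57.4 59. ]
65 71 [37.3 39.4 41.7]
75 63 [43.2 46.8 49.8]
85 63 [51.3 54.4 58. ]
95 64 [58.9 61.9 64.9]
105 15 [64.2 65.7 67.2]
115 62 [36.3 37.6 38.7]
125 82 [36.9 37.9 39.1]
135 89 [35.  37.4 39.1]
145 1 [33.3 33.3 33.3]
```

Both views agree: centre (572,114), yaw -0.649 rad, pad top 42 mm, covers at about 0.4, 0.45, 0.4 and 0.63 rad. That puts bare_end at (480,183.5) and last_lip at (660,47.5). I'll set the tool y axis along the bar (yaw 0.922, +34°) and go over at height.

Call:
send_rows([
  [0,[0.56,0.8,0],[0,0,0.85]],
  [0,[0.56,0.8,0],[0,0,0.85]],
  [0,[0.56,0.8,0],[0,0,0.85]],
  [0,[0.56,0.8,0],[0,0,0.85]],
  [0,[0.56,0.8,0],[0,0,0.85]],
  [0,[0.56,0.8,0],[0,0,0.85]],
  [0,[0.56,0.8,0],[0,0,0.85]],
  [0,[0.56,0.8,0],[0,0,0.85]],
])

```text
clock: 1.1
eef_pos: [479.4, -229.6, 249.9]
tool_rot: [-3.141, 0.0, 0.924]
force: [0.3, -0.5, 0.1]
width: -0.0
gripper_force: 0.0
```

Call:
send_rows([
  [0,[0,0.9,0],[0,0,0]],
  [0,[0,0.9,0],[0,0,0]],
  [0,[0,0.9,0],[0,0,0]],
  [0,[0,0.9,0],[0,0,0]],
  [0,[0,0.9,0],[0,0,0]],
  [0,[0,0.9,0],[0,0,0]],
  [0,[0,0.9,0],[0,0,0]],
  [0,[0,0.5,0],[0,0,0]],
])

```text
clock: 2.1
eef_pos: [478.0, 180.2, 249.9]
tool_rot: [-3.141, -0.001, 0.926]
force: [-0.4, 0.2, -0.1]
width: -0.2
gripper_force: 0.0
```

Call:
send_rows([
  [0,[0,0,0],[0,0,0]],
  [0,[0,0,0],[0,0,0]],
  [0,[0,0,0],[0,0,0]],
])

```text
clock: 2.48
eef_pos: [478.8, 175.1, 249.9]
tool_rot: [3.141, 0.001, 0.92]
force: [0.2, 0.4, -0.6]
width: -0.2
gripper_force: 0.0
```

Call:
send_rows([
  [0,[0.025,0.14,-0.6],[0,0,0]],
  [0,[0,0,-0.8],[0,0,0]],
  [0,[0,0,-0.8],[0,0,0]],
  [0,[0,0,-0.6],[0,0,0]],
  [0,[0,0,0],[0,0,0]],
  [0,[0,0,0],[0,0,0]],
])

```text
clock: 3.22
eef_pos: [481.1, 184.9, 83.1]
tool_rot: [3.141, -0.001, 0.921]
force: [-0.5, 0.1, 1.0]
width: -0.3
gripper_force: 0.0
```

```bash
python3 - <<'E'
from h import *
a=get_image("scene"); b=get_image("side")
cr=[a["img"][80:290,200:480],b["img"][70:280,130:410]]
im=np.vstack([cv2.resize(c,(400,300)) for c in cr]); cv2.imwrite("pics/pre.png",im[...,::-1])
E
```

```text
(no output)
```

View pics/pre.png

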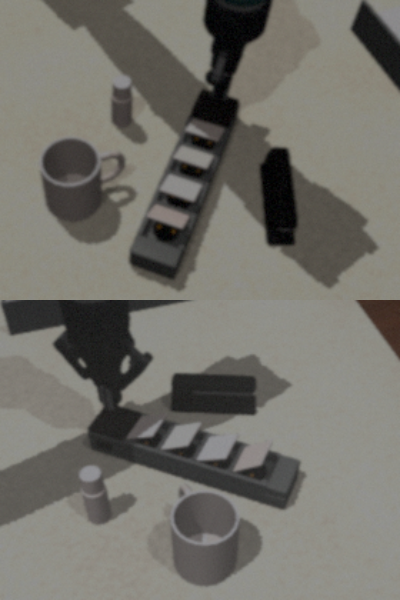

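The shut fingertips stand over the middle of the dark pad in both views: (218,85) in the upper crop and (112,405) in the lower. All neighbours are clear. Next I'll lower gently to find the pad's height by touch.

Call:
send_rows([
  [0,[0,-0.02,-0.17],[0,0,0]],
  [0,[0,0,-0.15],[0,0,0]],
  [0,[0,0,0],[0,0,0]],
  [0,[0,0,0],[0,0,0]],
])

```text
clock: 3.82
eef_pos: [480.1, 184.0, 62.7]
tool_rot: [-3.141, 0.0, 0.922]
force: [0.8, 0.4, -0.2]
width: -0.1
gripper_force: 0.0
```

Call:
send_rows([
  [0,[0,0,-0.02],[0,0,0]],
  [0,[0,0,0],[0,0,0]],
  [0,[0,0,0],[0,0,0]],
])

```text
clock: 4.2
eef_pos: [480.3, 184.1, 61.7]
tool_rot: [3.142, -0.0, 0.922]
force: [0.4, -0.2, -0.8]
width: -0.2
gripper_force: 0.0
```

Call:
send_rows([
  [0,[0,0,-0.015],[0,0,0]],
  [0,[0,0,0],[0,0,0]],
  [0,[0,0,0],[0,0,0]],
])

```text
clock: 4.58
eef_pos: [480.3, 184.0, 60.7]
tool_rot: [3.142, -0.0, 0.922]
force: [-0.4, 1.1, 0.3]
width: -0.1
gripper_force: 0.1
```

Call:
send_rows([
  [0,[0,0,-0.015],[0,0,0]],
  [0,[0,0,0],[0,0,0]],
  [0,[0,0,0],[0,0,0]],
])

```text
clock: 4.95
eef_pos: [480.3, 184.0, 59.9]
tool_rot: [3.141, -0.0, 0.922]
force: [0.4, 0.3, 2.6]
width: 0.2
gripper_force: 1.2
```

The touch gives the pad top at TCP z of about 60.8, so the tip is at about 42 mm, as expected. Now the pass at about 48 mm/s, tips about 0.3 mm above that.

Call:
send_rows([
  [0,[0.04,-0.03,0.02],[0,0,0]],
  [0,[0.08,-0.0607,0],[0,0,0]],
  [0,[0.08,-0.0607,0],[0,0,0]],
  [0,[0.08,-0.0607,0],[0,0,0]],
  [0,[0.08,-0.0607,0],[0,0,0]],
  [0,[0.08,-0.0607,0],[0,0,0]],
])

```text
clock: 5.7
eef_pos: [506.9, 163.8, 61.0]
tool_rot: [-3.141, 0.0, 0.922]
force: [-0.1, 1.3, 0.8]
width: 0.3
gripper_force: 0.2
```

Call:
send_rows([
  [0,[0.08,-0.0607,0],[0,0,0]],
  [0,[0.08,-0.0607,0],[0,0,0]],
  [0,[0.08,-0.0607,0],[0,0,0]],
  [0,[0.08,-0.0607,0],[0,0,0]],
])

```text
clock: 6.2
eef_pos: [526.2, 149.2, 61.0]
tool_rot: [3.142, -0.0, 0.922]
force: [-0.6, 0.0, 0.1]
width: 0.2
gripper_force: 0.0
```

Call:
send_rows([
  [0,[0.08,-0.0607,0],[0,0,0]],
  [0,[0.08,-0.0607,0],[0,0,0]],
  [0,[0.08,-0.0607,0],[0,0,0]],
  [0,[0.08,-0.0607,0],[0,0,0]],
  [0,[0.08,-0.0607,0],[0,0,0]],
  [0,[0.08,-0.0607,0],[0,0,0]],
])

```text
clock: 6.95
eef_pos: [554.9, 127.3, 61.0]
tool_rot: [3.142, -0.0, 0.922]
force: [0.5, 0.4, -0.6]
width: 0.1
gripper_force: 0.1
```

```bash
python3 - <<'E'
from h import *
a=get_image("scene"); b=get_image("side")
cr=[a["img"][80:290,200:480],b["img"][70:280,130:410]]
im=np.vstack([cv2.resize(c,(400,300)) for c in cr]); cv2.imwrite("pics/mid.png",im[...,::-1])
E
```

```text
(no output)
```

View pics/mid.png

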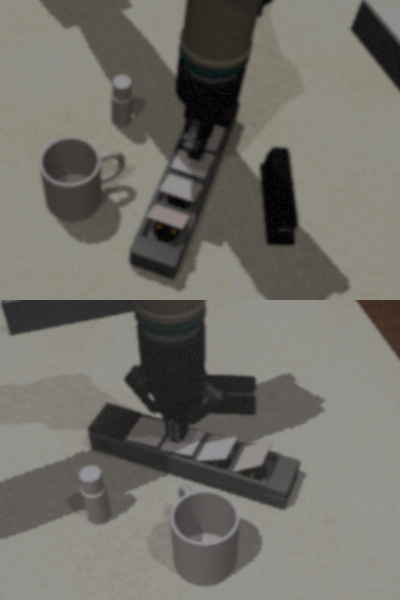

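Cover 1 is flat at (145,430) in the lower crop. The tips are on cover 2 at (175,437), and the bar has not moved. I'll continue.

Call:
send_rows([
  [0,[0.08,-0.0607,0],[0,0,0]],
  [0,[0.08,-0.0607,0],[0,0,0]],
  [0,[0.08,-0.0607,0],[0,0,0]],
  [0,[0.08,-0.0607,0],[0,0,0]],
  [0,[0.08,-0.0607,0],[0,0,0]],
  [0,[0.08,-0.0607,0],[0,0,0]],
  [0,[0.08,-0.0607,0],[0,0,0]],
  [0,[0.08,-0.0607,0],[0,0,0]],
])

```text
clock: 8.05
eef_pos: [593.3, 98.2, 61.0]
tool_rot: [-3.142, -0.0, 0.922]
force: [-0.1, -0.0, 0.3]
width: -0.2
gripper_force: 0.1
```

Call:
send_rows([
  [0,[0.08,-0.0607,0],[0,0,0]],
  [0,[0.08,-0.0607,0],[0,0,0]],
  [0,[0.08,-0.0607,0],[0,0,0]],
  [0,[0.08,-0.0607,0],[0,0,0]],
  [0,[0.08,-0.0607,0],[0,0,0]],
  [0,[0.08,-0.0607,0],[0,0,0]],
  [0,[0.08,-0.0607,0],[0,0,0]],
  [0,[0.08,-0.0607,0],[0,0,0]],
])

```text
clock: 9.05
eef_pos: [631.7, 69.1, 61.0]
tool_rot: [3.142, -0.0, 0.922]
force: [0.8, 0.5, -0.3]
width: -0.0
gripper_force: 0.1
```

Call:
send_rows([
  [0,[0.08,-0.0607,0],[0,0,0]],
  [0,[0.08,-0.0607,0],[0,0,0]],
  [0,[0.08,-0.0607,0],[0,0,0]],
  [0,[0.08,-0.0607,0],[0,0,0]],
  [0,[0.08,-0.0607,0],[0,0,0]],
  [0,[0.08,-0.0607,0],[0,0,0]],
  [0,[0,0,0],[0,0,0]],
  [0,[0,0,0],[0,0,0]],
])

```text
clock: 10.05
eef_pos: [660.0, 47.6, 61.0]
tool_rot: [-3.141, -0.0, 0.922]
force: [0.4, 0.5, -0.1]
width: -0.1
gripper_force: 0.0
```

```bash
python3 - <<'E'
from h import *
a=get_image("scene"); b=get_image("side")
np.savez("end_scene",**a);np.savez("end_side",**b)
cr=[a["img"][80:290,200:480],b["img"][70:280,130:410]]
im=np.vstack([cv2.resize(c,(400,300)) for c in cr]); cv2.imwrite("pics/end.png",im[...,::-1])
c=np.array([572,114]);e=np.array([.7967,-.6044]);l=np.array([.6044,.7967])
for n,d in(("scene",a),("side",b)):
    P=cloud(d)[d["depth"]>0]; x=(P[:,:2]-c)@e; y=(P[:,:2]-c)@l
    for s in range(4):
        print(n,s+1,[np.median(P[k,2]).round(1) if (k:=(abs(x-h)<5)&(abs(y)<18)&(P[:,2]>10)&(P[:,2]<75)).sum()>5 else None for h in np.array([-75,-65,-55,-45])+50*s])
E
```

```text
scene 1 [np.float64(39.7), np.float64(40.5), None, None]
scene 2 [None, None, None, None]
scene 3 [None, None, None, np.float64(42.5)]
scene 4 [np.float64(40.0), np.float64(40.0), np.float64(41.3), np.float64(42.0)]
side 1 [np.float64(39.3), np.float64(40.3), np.float64(40.8), np.float64(41.5)]
side 2 [np.float64(39.3), np.float64(40.1), np.float64(40.8), np.float64(41.1)]
side 3 [np.float64(39.3), np.float64(40.2), np.float64(40.9), np.float64(41.3)]
side 4 [np.float64(39.5), np.float64(40.2), np.float64(41.2), np.float64(50.3)]
```

View pics/end.png

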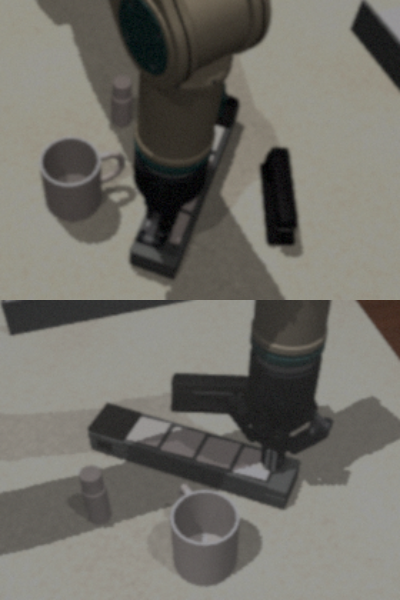

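All four covers lie flat, and the tips stand at cover 4's lip, about (270,462) in the lower crop. I'll lift straight up and move clear.

Call:
send_rows([
  [0,[0,0,0.1],[0,0,0]],
  [0,[0,0,0.3],[0,0,0]],
  [0,[0,0,0.8],[0,0,0]],
  [0,[0,0,0.9],[0,0,0]],
  [0,[0,0,0.9],[0,0,0]],
  [0,[0,-0.9,0],[0,0,0]],
  [0,[0,-0.9,0],[0,0,0]],
  [0,[0,-0.9,0],[0,0,0]],
])

```text
clock: 11.15
eef_pos: [660.3, -116.0, 243.0]
tool_rot: [3.14, -0.001, 0.923]
force: [0.4, -0.1, 0.4]
width: -0.1
gripper_force: 0.0
```

Call:
send_rows([
  [0,[0,-0.9,0],[0,0,0]],
  [0,[0,-0.9,0],[0,0,0]],
  [0,[0,-0.5,0],[0,0,0]],
  [0,[0,0,0],[0,0,0]],
  [0,[0,0,0],[0,0,0]],
  [0,[0,0,0],[0,0,0]],
])

```text
clock: 11.9
eef_pos: [660.8, -250.1, 241.7]
tool_rot: [-3.142, -0.001, 0.925]
force: [-0.1, 0.4, 0.4]
width: 0.1
gripper_force: 0.0
```

```bash
python3 - <<'E'
from h import *
for n in("scene","side"):
    d=get_image(n); save(d,n+"2"); np.savez(n,**d)
E
python3 fit.py | grep -v "None"; cp pics/scene2.png pics/final.png
```

```text
scene 4029 desk z 0.23566662636403635 rect (572.426513671875, 113.64256286621094) (60.367225646972656, 282.39422607421875) 52.81991195678711
[[442. 175.]
 [667.   4.]
 [703.  52.]
 [478. 223.]]
pad px [480.07786279 185.54147944  42.49146844]
yaw -0.648915
-145 3 [39.2 39.3 40.2]
-135 56 [40.7 42.  43.6]
-125 65 [41.1 42.3 43.6]
-115 75 [40.4 42.2 43.5]
-105 63 [40.9 42.5 43.4]
-95 76 [40.3 42.1 43.6]
-85 88 [38.  40.  42.9]
-75 70 [38.6 39.7 41.2]
-65 70 [39.1 40.4 42.5]
-55 72 [39.9 41.  42.7]
-45 81 [39.7 41.7 43. ]
-35 86 [37.2 39.6 41.9]
-25 83 [38.5 40.2 41.2]
-15 73 [39.5 40.8 42.1]
-5 77 [39.7 41.4 43. ]
5 95 [39.7 41.8 43.1]
15 92 [37.8 39.4 41.9]
25 87 [38.5 40.1 41.5]
35 85 [39.1 40.8 42.2]
45 92 [40.1 41.4 42.7]
55 95 [40.1 41.9 43.3]
65 104 [37.9 39.3 41. ]
75 92 [38.6 40.  41.1]
85 97 [39.2 40.6 41.9]
95 100 [40.  41.4 43. ]
105 105 [40.2 41.8 43.2]
115 77 [36.3 38.2 40.3]
125 107 [36.5 38.3 39.5]
135 124 [35.5 38.  39.7]
145 30 [32.  34.8 38.1]
side 3802 desk z 0.06269489082660584 rect (571.0449829101562, 114.13531494140625) (63.35816955566406, 280.49652099609375) 52.78004455566406
[[440. 174.]
 [664.   4.]
 [702.  55.]
 [479. 224.]]
pad px [479.94433916 175.79506163  41.69629579]
yaw -0.6496108
-135 55 [40.8 41.6 42.9]
-125 66 [40.6 41.9 43.2]
-115 69 [40.8 41.6 43.2]
-105 66 [40.4 41.8 43.1]
-95 68 [40.6 41.8 43. ]
-85 83 [37.6 39.8 42.7]
-75 63 [38.1 39.4 40.7]
-65 68 [39.1 40.1 41.6]
-55 69 [39.6 41.1 42.1]
-45 74 [40.5 41.8 42.9]
-35 74 [37.2 38.7 40.2]
-25 69 [38.4 39.6 40.7]
-15 75 [39.  40.1 41.4]
-5 68 [39.4 40.9 42. ]
5 77 [40.5 41.6 42.5]
15 74 [37.3 38.9 40.2]
25 80 [38.4 39.3 40.7]
35 74 [39.4 40.4 41.3]
45 71 [39.8 41.  42.1]
55 80 [40.3 41.6 42.4]
65 79 [37.5 38.6 39.9]
75 77 [38.1 39.4 40.6]
85 81 [38.8 40.1 41.5]
95 78 [39.7 40.8 42. ]
105 83 [40.1 41.4 42.4]
115 63 [35.8 37.9 39.3]
125 83 [36.6 37.6 38.6]
135 90 [35.9 37.6 38.7]
145 6 [32.2 34.5 35.6]
```

View pics/side2.png

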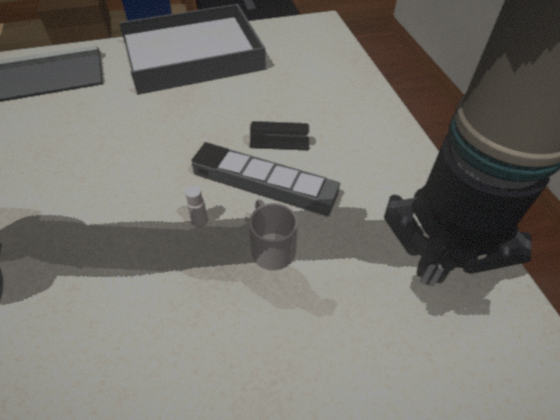

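The side view shows all four covers shut, from (235,162) to (308,185). The bar and its neighbours have not moved, and the hand is clear at (440,250).

```bash
python3 -c "
from cell import ctrl; print(ctrl.finish_job())"
```

```text
the job is handed in; nothing more can be done
None
```

All four covers were pressed shut in one pass from the long bare end; the bar and its neighbours did not move, the hand finished clear at about 12 s, and the job is handed in.

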